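# Press the leaf block into the tile former

## Robot

A 7-joint arm with a two-finger parallel gripper is mounted at the origin on the work surface. World frame = base frame: x ahead of the robot, y to its left, z up, the work surface at z = 0. Lengths are in mm, angles in rad, forces in N, time in s.
With the tool pointing down it reaches from about 425 to 1025 mm from the base axis. Payload 9.4 kg.
Tool frame: the origin (TCP) lies at the centre of the arm's flange, where the gripper is bolted on; the fingertips stand 186 mm ahead of it and the grasp point (between the pads) lies ahead of it (r.tcp_to_grasp is the z of the grasp point in the tool frame, in mm); z points along the fingers, y is the line along which they close (so a half turn about z gives the same grasp; the last joint's range is limited). The gripper opens to 93 mm and grips with 3 to 60 N. Pads are 15 mm wide; open, the fingers measure 128 mm over their backs; the gripper's body (75 mm by 188 mm) begins 65 mm behind the grasp point.
Start: joints at [-1.292, 0.599, -0.003, 1.599, 0.002, 0.943, -0.08], TCP at [252.543, 679.593, 404.718] pointing down, gripper open.
Joint ranges: [-2.57, 2.57], [-0.35, 1.97], [-1.29, 1.29], [0.11, 2.56], [-1.05, 4.19], [0.11, 1.86], [-2.63, 2.63]. Speed limits (rad/s): [2.22, 2.22, 3.01, 3.01, 3.14, 3.14, 3.14].

## Interface

Orientations are given as [roll, pitch, yaw] about the fixed x, y, z axes, in that order (R = Rz(yaw) Ry(pitch) Rx(roll)).
In Python, from plant import r gives the robot as it stands.
- The arm moves only by the shell command python3 -m inch 'ROWS' [FORCE]. ROWS is JSON, a list of rows, each a list of 7 numbers: the opening, from 0 (shut) to 1 (fully open), then the shift along the tool's x, y, z normalised to -1 to 1, where 1 is 30 cm, then the turn, a rotation vector about the tool's x, y, z normalised to -1 to 1, where 1 is 45 degrees. A call has 1 to 10 rows; each row is the pose to reach, as a shift and turn from the pose commanded when the call began, along the tool's axes at that moment; what a row does not reach only later rows make up. A row lasts 1/8 s, in which the tool goes at most 62.5 mm and 10.7 degrees, less where a joint would pass 70% of its speed; a pose out of reach is approached as far as the arm can. A call with a number of a shift or a turn outside -1 to 1 is refused whole. A call with a gripper value outside its range is refused whole. The fingers move at their own pace and stop on an object; FORCE is the grip in N (left out, the last holds). Time passes only in rows, so rows that repeat a pose let the fingers close. It gives the time, the measured TCP pose, the force, the opening and the grip force at its end, in the units of the state.
- r.state(): the state, without advancing time (a new reading comes with each control period).
- r.capture(name): name is "side" or "top" or "wrist"; returns (picture, depth): 480x640x3 uint8, blue, green, red; 480x640 float32, mm along the optical axis (not along the pixel's ray), 0 where there is no reading.
- r.camera_info(name): a dict with "fx", "fy", "cx", "cy" (pixels), "pose" (4x4, takes a point from camera to world coordinates); the wrist camera has in their place "tool_from_camera" (4x4, takes a point from camera to tool coordinates, whose origin is the TCP and whose axes are the flange's). Camera axes: x right, y up, looking along -z (the intrinsics and any distortion apply to the point x, -y, -z); pixel columns grow to the right and rows downward; lengths in mm; the calibration is good to about 2 mm. A picture is of the moment at which its call begins: read the wrist's pose just before it. camera_info takes no time and is no camera call.
- r.finish_job(): hands the job in; it is judged then, once.
Trained networks look in the newest picture that a camera, given by its name, has taken for a name from the list of things; names that differ only in an ending like _2 or _b are one class to them, and where a whole thing is asked for, a point or a joint stands for the part that bears it (a point fixed in the world has none). Each returns a list of dicts, best first, with "score" (0 to 1); they miss things now and then, are a little off and sometimes report something else, mostly with a low value. They report only what shows in the picture. A call takes as long as a camera call. They do not tell look-alikes from the thing itself.
- r.boxes_of(target, camera): "extent" ([centre column, centre row, width, height] in pixels, round what is visible of it).
- r.outline_of(target, camera): "region" (480x640 bool, what is visible of it) and "extent" ([centre column, centre row, width, height] in pixels, round what is visible of it).
- r.mark_of(target, camera): "xy" ([column, row] in pixels: a listed point, or the origin of a listed thing).
The state is a dict: "t": time; "joints": joint angles; "joint_vel": joint speeds; "effort": joint torques, N m; "eef_pos": TCP position; "ee_rot": TCP orientation; "wrist_force": force on the tool from outside, world axes, zero at the start; "ft_torque": the same for the moment, N m; "opening": finger opening in mm; "gripper_force": force on a finger pad.
Only numpy, scipy, OpenCV 4.12 (cv2) and the standard library are available. Lean on these libraries where they do the work, as an engineer would, in place of code of your own. Each camera call takes 0.05 s, during which the arm holds its last target. There are 200 camera calls.

## Task

Fit the oblong plaster block with the leaf on its face into the recess of the wooden tile former, leaf side up and with its cut-out corner at the recess's filled corner, and press it down past the two sprung rollers until it sits fully home, level and flush with the top of the frame. The plaster chips easily, so set it in place rather than letting it drop. Leave all the other things on the bench where they are, and let go when done.

Things in the scene. Friction and masses are not known exactly. Their poses are not given: they have to be found in the camera images.
- leaf_block: Off-white plaster block, 90 (its x) x 56 (its y) x 24 (its z) mm, about 150 g, lying flat, leaf relief on its top face. One corner, the one at its +x +y, is cut out square: 18 mm along x by 14 mm along y, through the full thickness. Origin: centre of the underside of the 90 x 56 outline. It can be gripped across its 56 mm width.
- leaf_block_top (a point): Centre of the leaf block's top face, 24 mm above its underside; axes as the block's.
- former: Wooden tile former fixed to the bench: a frame 142 (x) x 108 (y) x 34 (z) mm round an open recess 92 (x) x 58 (y) mm, 24 mm deep, floor 10 mm above the bench. The recess's +x +y corner is filled by a square wooden block, 18 x 14 mm, up to the frame's top, so the leaf block fits one way only: its x and y along the former's, 1 mm to spare on each side. Origin: centre of the underside.
- former_mouth (a point): Centre of the recess at the frame's top face, 34 mm above the bench; axes as the former's. A block lowered in comes to rest on two sprung rollers about 12 mm deep, 12 mm proud of the frame, and needs roughly 8 to 15 N straight down to pass them. They then pinch it, so a crooked block stays crooked until its high side is pressed.
- roller_far (a joint): Sprung steel roller, 16 mm thick, across the recess's +x end wall, standing 2.5 mm into the recess. Value: how far it is pushed back into the wall, m; 0 free, up to 0.004.
- roller_near (a joint): The same at the -x end wall.
- round_block: Round plaster block, 66 mm across, 24 mm high; does not belong in this former, leave it. Origin: centre of its underside.
- square_block: Square plaster block, 64 x 64 x 24 mm; does not belong in this former, leave it. Origin: centre of its underside.
- knife: Wooden modelling knife lying flat, 150 mm long along its x, 18 mm wide, 7 mm high; leave it. Origin: underside, near its middle.
- pot: Small closed green plastic pot, 56 mm across, 62 mm high; leave it. Origin: centre of its underside.
- bowl: Small unglazed bowl, 110 mm across, 50 mm high; leave it. Origin: centre of its underside.
- brush: Brush lying flat, 170 mm long along its x; leave it. Origin: its underside.
- mug: Unglazed mug, 76 mm across, 85 mm high; leave it. Origin: centre of its underside.
Mind the look-alikes: they are no part of the job. Leave any blue or red look-alike of the former alone.

How it is judged:
By the outcome, as a careful person would: the job done as asked, in the order asked, and still so for the second after the job is handed in, with the robot touching nothing.
It also fails if it takes over 64 s, if anything falls off the work surface, if the arm or the gripper's body presses on something with over 40 N, if the wrist force passes 120 N, or if a joint passes its speed limit or range.

## Working session

There is one attempt and no reset: what is moved stays moved. The work goes in short steps, Python scripts to look and compute and a shell command to move; the robot and the scene stay as the last step left them, time stands still between calls to the robot, and variables do not carry over. Pictures are saved under pics/ and viewed, at most 10 in all, crops included, and the job is handed in when it is done.

```bash
ls; mkdir -p pics; cat > h.py <<'E'
import numpy as np, cv2
from scipy.spatial.transform import Rotation as R
from plant import r
def pose(cam):
    ci=r.camera_info(cam)
    if 'pose' in ci: return ci,np.array(ci['pose'])
    s=r.state();T=np.eye(4);T[:3,3]=s['eef_pos'];T[:3,:3]=R.from_euler('xyz',s['ee_rot']).as_matrix()
    return ci,T@np.array(ci['tool_from_camera'])
def pts(ci,T,uv,d):
    uv=np.atleast_2d(uv).astype(float);d=np.ravel(d)
    p=np.c_[(uv[:,0]-ci['cx'])/ci['fx']*d,-(uv[:,1]-ci['cy'])/ci['fy']*d,-d]
    return p@T[:3,:3].T+T[:3,3]
def onz(ci,T,uv,z):
    a=pts(ci,T,uv,np.ones(len(np.atleast_2d(uv))));o=T[:3,3];v=a-o
    return o+v*((z-o[2])/v[:,2])[:,None]
E
python3 - <<'E'
from h import *
print(r.state(),r.tcp_to_grasp)
for c in ['side','top','wrist']:
    ci,T=pose(c); print(c,{k:v for k,v in ci.items() if 'pose' not in k and 'tool' not in k},T.round(2).tolist())
    im,d=r.capture(c); cv2.imwrite(f'pics/{c}0.png',im)
    for n in ['leaf_block','former','round_block','square_block']:
        for o in r.outline_of(n,c)[:4]:
            m=o['region']; v,u=np.nonzero(m&(d>0))
            P=pts(ci,T,np.c_[u,v],d[v,u]) if len(u) else np.zeros((1,3))
            print(c,n,round(o['score'],2),np.round(o['extent']),np.median(P,0).round(),np.percentile(P[:,2],95).round(1))
E
```

```text
pics
{'t': 0.0, 'joints': array([-1.29169115,  0.60015606, -0.00257035,  1.60011172,  0.00178813,
        0.94288405, -0.07977746]), 'joint_vel': array([-1.45906912e-03, -6.87520915e-05, -1.98915437e-04,  1.20682272e-03,
       -8.48633054e-04, -5.20530096e-05,  1.72935622e-03]), 'effort': array([-1.34863545e-03, -7.65054917e+01,  1.49602868e+00, -2.52360803e+01,
       -5.26376779e-02,  1.69710279e-02,  1.39489644e-04]), 'eef_pos': array([252.46080851, 679.42148966, 403.8434733 ]), 'ee_rot': array([-3.14004023e+00,  1.17851664e-04,  2.78588399e+00]), 'wrist_force': array([ 1.28401532,  0.30303768, -1.25347662]), 'ft_torque': array([ 0.03719432,  0.03200698, -0.03886365]), 'gripper_force': 0.0, 'opening': 92.88536330809309} 167.3
side {'fx': 484.64065838132984, 'fy': 484.64065838132984, 'cx': 323.4525696894588, 'cy': 236.35509548822307} [[0.84, 0.4, -0.36, 201.96], [-0.54, 0.64, -0.55, -593.33], [0.01, 0.65, 0.76, 760.81], [0.0, 0.0, 0.0, 1.0]]
side leaf_block 0.83 [255. 221.  51.  33.] [450.  55.  22.] 24.7
side leaf_block 0.64 [226. 164.  27.  23.] [475. 246.  22.] 24.8
side former
[... 627 characters left out ...]
  40.] [455.  64.  24.] 28.3
top leaf_block 0.4 [364. 166.  20.  63.] [ 691. -203.   19.] 23.3
top former 0.81 [375. 227.  49.  58.] [ 545. -225.   33.] 37.3
top former 0.77 [342. 311.  56.  70.] [ 334. -136.   33.] 37.3
top former 0.72 [202. 334.  49.  64.] [285. 205.  33.] 37.2
top round_block 0.58 [183. 255.  23.  24.] [480. 256.  25.] 28.0
top round_block 0.53 [375. 226.  46.  57.] [ 545. -225.   33.] 37.3
top square_block 0.58 [245. 204.  29.  33.] [615. 102.  24.] 28.1
wrist {'fx': 432.03906750630233, 'fy': 432.03906750630233, 'cx': 317.08096276110257, 'cy': 241.98212307051452} [[0.35, -0.91, -0.24, 185.41], [0.94, 0.34, 0.09, 704.85], [-0.0, -0.26, 0.97, 385.43], [0.0, 0.0, 0.0, 1.0]]
```

View pics/side0.png

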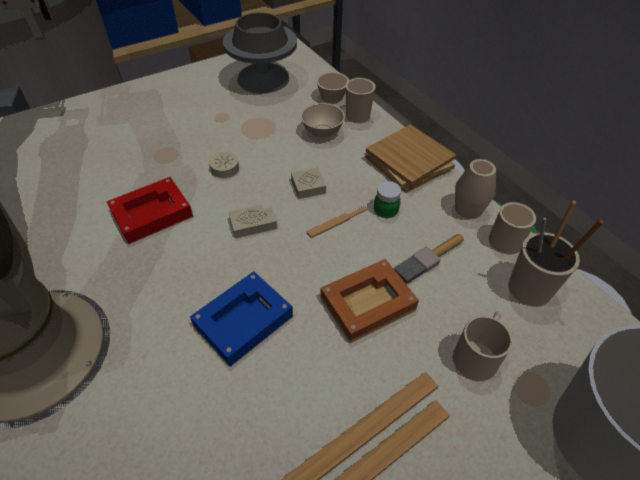

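View pics/top0.png

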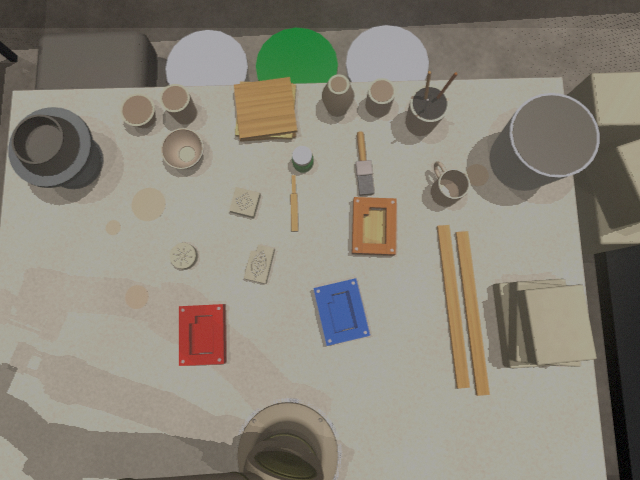

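```bash
cat >> h.py <<'E'
def plan(p,yaw=None,rot=None):
    s=r.state();A=R.from_euler('xyz',s['ee_rot'])
    d=A.inv().apply(np.array(p)-s['eef_pos'])/300
    B=rot or R.from_euler('xyz',[np.pi,0,yaw]); w=(A.inv()*B).as_rotvec()/(np.pi/4)
    print('shift',d.round(4),'turn',w.round(4),'from',s['eef_pos'].round(1),s['ee_rot'].round(4))
def rect(P):
    (c,(w,h),a)=cv2.minAreaRect(P[:,:2].astype(np.float32)); 
    if w<h: w,h,a=h,w,a+90
    return np.round(c,1),round(w,1),round(h,1),round(a%180,2)
E
python3 - <<'E'
from h import *
im,d=r.capture('side');ci,T=pose('side')
for n,z0 in [('leaf_block',20),('former',30)]:
    o=r.outline_of(n,'side')[0]; print(o['extent']); v,u=np.nonzero(o['region']&(d>0)); P=pts(ci,T,np.c_[u,v],d[v,u]); P=P[P[:,2]>z0]
    print(n,rect(P))
cv2.imwrite('pics/crop1.png',np.hstack([cv2.resize(im[190:250,200:310],(440,240),interpolation=2),cv2.resize(im[255:345,310:430],(320,240),interpolation=2)]))
s=r.state(); print(r.camera_info('wrist')['tool_from_camera'])
plan([452,58,400],2.786)
E
```

```text
[257.4, 220.7, 50.8, 37.3]
leaf_block (array([455.6,  65.8]), 89.9, 59.8, 165.47)
[369.5, 302.1, 102.3, 88.6]
former (array([ 544.4, -225.3]), 143.6, 109.9, 176.58)
[[ 2.97425874e-04  9.65743888e-01  2.59496926e-01  7.17716144e+01]
 [ 9.99999825e-01 -4.20076165e-04  4.17192481e-04  3.00962265e-01]
 [ 5.11909562e-04  2.59496757e-01 -9.65743843e-01  1.92343555e+01]
 [ 0.00000000e+00  0.00000000e+00  0.00000000e+00  1.00000000e+00]]
shift [-1.3449 -1.7106  0.0159] turn [ 0.      0.0001 -0.0003] from [252.6 679.6 404.8] [3.1416e+00 1.0000e-04 2.7858e+00]
```

View pics/crop1.png

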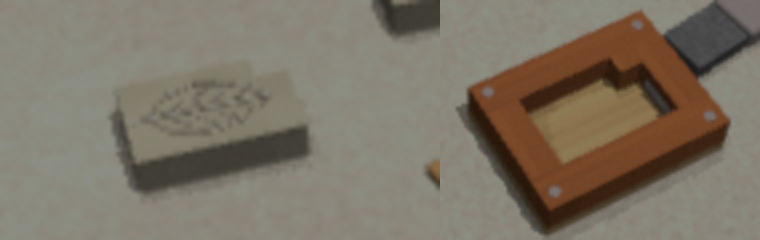

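```bash
python3 -m inch '[[1,-0.7,-0.88,0,0,0,0],[1,-0.7,-0.88,0,0,0,0],[1,-0.7,-0.88,0,0,0,0],[1,-0.7,-0.88,0,0,0,0],[1,-0.7,-0.88,0,0,0,0],[1,-0.7,-0.88,0,0,0,0],[1,-0.7,-0.88,0,0,0,0],[1,-0.7,-0.88,0,0,0,0]]' && python3 -m inch '[[1,-0.64,-0.83,0,0,0,0],[1,-0.64,-0.83,0,0,0,0],[1,-0.64,-0.83,0,0,0,0],[1,-0.64,-0.83,0,0,0,0],[1,-0.64,-0.83,0,0,0,0],[1,-0.64,-0.83,0,0,0,0],[1,-0.64,-0.83,0,0,0,0],[1,-0.64,-0.83,0,0,0,0]]'
python3 - <<'E'
from h import *
print(r.state()['joints'].round(2))
plan([454,62,400],2.889)
E
```

```text
t: 1.9
eef_pos: [357.2, 360.1, 405.0]
ee_rot: [3.14, -0.0, 2.787]
wrist_force: [0.1, 0.7, -0.3]
opening: 93.2
gripper_force: 0.0
t: 2.9
eef_pos: [450.6, 60.8, 404.6]
ee_rot: [3.141, -0.0, 2.789]
wrist_force: [0.4, 0.1, -0.1]
opening: 92.7
gripper_force: 0.0
[-0.31  0.28  0.07  2.2  -0.03  0.66  1.  ]
shift [-0.0093  0.0078  0.0154] turn [ 0.0005 -0.0004 -0.1269] from [450.6  60.8 404.6] [ 3.1412e+00 -3.0000e-04  2.7893e+00]
```

```bash
python3 -m inch '[[1,-0.009,0.008,0.02,0,0,-0.127],[1,-0.009,0.008,0.02,0,0,-0.127],[1,-0.009,0.008,0.02,0,0,-0.127],[1,-0.009,0.008,0.02,0,0,-0.127]]'
cat >> h.py <<'E'
def look(n,z0,z1,cam='wrist',name=None):
    ci,T=pose(cam); im,d=r.capture(cam)
    if name: cv2.imwrite(f'pics/{name}.png',im)
    for o in r.outline_of(n,cam)[:2]:
        m=o['region']; v,u=np.nonzero(m&(d>0)); P=pts(ci,T,np.c_[u,v],d[v,u])
        k=(P[:,2]>z0)&(P[:,2]<z1); print(n,round(o['score'],2),np.round(o['extent']),'z',np.percentile(P[:,2],[5,50,95]).round(1))
        if k.sum()>50: print('  rect',rect(P[k]))
    for mk in (n,{'leaf_block':'leaf_block_top','former':'former_mouth'}[n]):
        for o in r.mark_of(mk,cam)[:2]: print(mk,o['score'],np.round(o['xy'],1))
    return ci,T,im,d
E
python3 - <<'E'
from h import *
ci,T,im,d=look('leaf_block',18,32,name='w1')
np.savez('w1',T=T,im=im,d=d)
E
```

```text
t: 3.4
eef_pos: [453.9, 60.3, 398.9]
ee_rot: [3.141, 0.0, 2.885]
wrist_force: [-0.0, 0.0, 0.9]
opening: 93.4
gripper_force: 0.0
leaf_block 0.56 [329. 213.  70. 112.] z [23.3 24.8 26.2]
  rect (array([457.2,  67.6]), 90.4, 56.1, 165.97)
leaf_block 0.75 [325.8 210.6]
leaf_block_top 0.78 [327.7 213.3]
```

View pics/w1.png

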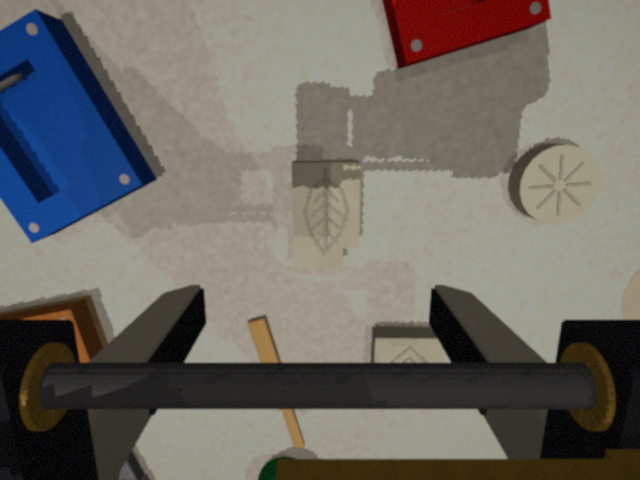

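```bash
python3 - <<'E'
from h import *
plan([457,67.5,310],2.8967)
E
```

```text
shift [-0.0032  0.0266  0.2961] turn [ 0.0001  0.0003 -0.0147] from [454.   60.  398.8] [3.1415e+00 2.0000e-04 2.8852e+00]
```

```bash
python3 -m inch '[[1,-0.003,0.026,0.15,0,0,-0.015],[1,-0.003,0.026,0.296,0,0,-0.015],[1,-0.003,0.026,0.296,0,0,-0.015],[1,-0.003,0.026,0.296,0,0,-0.015]]'
python3 - <<'E'
from h import *
ci,T,im,d=look('leaf_block',18,32,name='w2')
# two-view triangulation of the top centre via mark
a=np.load('w1.npz'); uv1=[327.7,213.3]; uv2=r.mark_of('leaf_block_top','wrist')[0]['xy']
L=[]
for TT,uv in ((a['T'],uv1),(T,uv2)):
    p=pts(ci,TT,uv,[1])[0]-TT[:3,3]; L.append((TT[:3,3],p/np.linalg.norm(p)))
A=sum(np.eye(3)-np.outer(v,v) for o,v in L); b=sum((np.eye(3)-np.outer(v,v))@o for o,v in L)
print('tri',np.linalg.solve(A,b).round(1),'on z24',onz(ci,T,uv2,24).round(1))
E
```

```text
t: 4.1
eef_pos: [457.2, 67.2, 310.9]
ee_rot: [3.142, 0.0, 2.897]
wrist_force: [-0.1, 0.1, -0.6]
opening: 93.1
gripper_force: 0.0
leaf_block 0.91 [318. 237.  89. 142.] z [23.5 24.8 26.1]
  rect (array([456.9,  67.6]), 90.0, 55.9, 165.66)
leaf_block 0.8 [316.4 233.3]
leaf_block_top 0.88 [319.  242.2]
leaf_block_top 0.28 [317.3 232.1]
tri [447.9  70.6  61.8] on z24 [[457.9  68.5  24. ]]
```

View pics/w2.png

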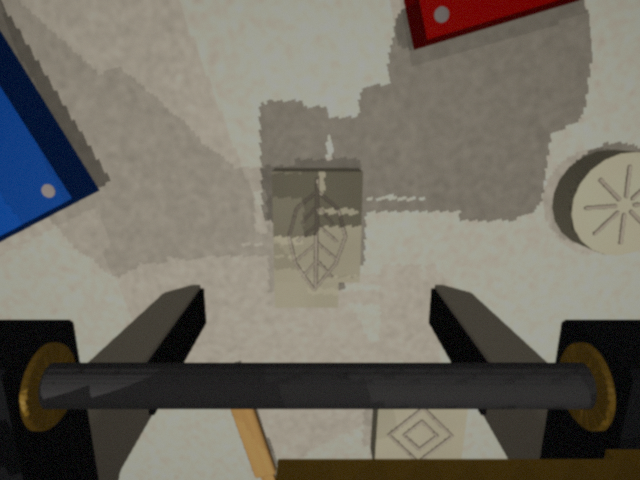

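```bash
python3 -m inch '[[1,0,0.001,0.15,0,0,0],[1,0,0.001,0.28,0,0,0],[1,0,0.001,0.34,0,0,0],[1,0,0.001,0.367,0,0,0],[1,0,0.001,0.367,0,0,0]]' 
python3 -m inch '[[0.5,0,0,0,0,0,0],[0.5,0,0,0,0,0,0],[0.5,0,0,0,0,0,0],[0.5,0,0,0,0,0,0],[0.5,0,0,0,0,0,0],[0.5,0,0,0,0,0,0],[0.5,0,0,0,0,0,0],[0.5,0,0,0,0,0,0]]' 20
```

```text
t: 4.97
eef_pos: [457.1, 67.6, 200.1]
ee_rot: [3.142, 0.0, 2.897]
wrist_force: [0.5, -0.4, -0.0]
opening: 93.4
gripper_force: 0.0
t: 5.98
eef_pos: [457.0, 67.6, 200.0]
ee_rot: [3.141, 0.0, 2.897]
wrist_force: [-0.6, 0.0, 5.5]
opening: 55.7
gripper_force: 20.0
```

```bash
python3 -m inch '[[0.5,0,0,-0.03,0,0,0],[0.5,0,0,-0.1,0,0,0],[0.5,0,0,-0.25,0,0,0],[0.5,0,0,-0.45,0,0,0],[0.5,0,0,-0.45,0,0,0],[0.5,0,0,-0.45,0,0,0]]' 20
python3 - <<'E'
from h import *
im,d=r.capture('wrist');ci,T=pose('wrist');cv2.imwrite('pics/w3.png',im)
plan([543,-226,335],3.08)
E
```

```text
t: 6.72
eef_pos: [456.6, 67.6, 334.8]
ee_rot: [3.141, 0.0, 2.897]
wrist_force: [0.2, 0.5, -2.5]
opening: 56.0
gripper_force: 20.0
shift [-0.5163 -0.8799 -0.0029] turn [-0.0006 -0.0014 -0.2324] from [456.5  67.6 334.2] [-3.1410e+00 -1.1000e-03  2.8975e+00]
```

View pics/w3.png

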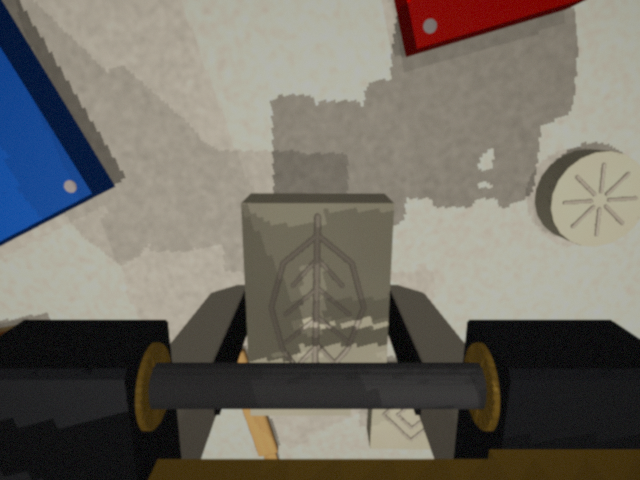

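```bash
cat >> h.py <<'E'
def held():
    ci=r.camera_info('wrist');im,d=r.capture('wrist');Tc=np.array(ci['tool_from_camera'])
    v,u=np.mgrid[150:355,215:420];v=v.ravel();u=u.ravel();dd=d[v,u];P=pts(ci,Tc,np.c_[u,v],dd)[dd>0]
    P=P[(abs(P[:,2]-176)<8)&(abs(P[:,1])<33)&(P[:,0]>0)&(P[:,0]<60)]
    k=abs(P[:,2]-np.median(P[:,2]))<3
    G=np.c_[P[k,:2],np.ones(k.sum())];c=np.linalg.lstsq(G,P[k,2],rcond=None)[0]
    Q=P[k]; print('n',k.sum(),'plane slopes',c[:2].round(4),'z at centre',c[2].round(2))
    L=[];N=[]
    for x in range(8,38,2):
        s=Q[(Q[:,0]>=x)&(Q[:,0]<x+2),1]; 
        if len(s)>10: L.append((x+1,np.sort(s)[:3].mean(),np.sort(s)[-3:].mean()))
    L=np.array(L);print('left/right edges fit',np.polyfit(L[:,0],L[:,1],1).round(3),np.polyfit(L[:,0],L[:,2],1).round(3))
    for y in range(-22,22,3):
        s=Q[(Q[:,1]>=y)&(Q[:,1]<y+3),0]; N.append((y+1.5,np.sort(s)[-3:].mean()))
    N=np.array(N);print('near edge slope/x',np.polyfit(N[:,0],N[:,1],1).round(3))
E
python3 - <<'E'
from h import *
held()
plan([655,-232,430],3.08)
E
```

```text
n 17150 plane slopes [0.0068 0.0002] z at centre 175.0
left/right edges fit [  0.065 -29.35 ] [-0.058 29.92 ]
near edge slope/x [-2.0000e-03  4.4976e+01]
shift [-0.8826 -0.8094 -0.3217] turn [-0.0012 -0.0026 -0.2323] from [456.5  67.6 333.7] [-3.1405e+00 -2.0000e-03  2.8975e+00]
```

```bash
python3 -m inch '[[0.5,-0.1,-0.09,-0.15,0,0,-0.05],[0.5,-0.88,-0.81,-0.32,0,0,-0.232],[0.5,-0.88,-0.81,-0.32,0,0,-0.232],[0.5,-0.88,-0.81,-0.32,0,0,-0.232],[0.5,-0.88,-0.81,-0.32,0,0,-0.232],[0.5,-0.88,-0.81,-0.32,0,0,-0.232],[0.5,-0.88,-0.81,-0.32,0,0,-0.232],[0.5,-0.88,-0.81,-0.32,0,0,-0.232],[0.5,-0.88,-0.81,-0.32,0,0,-0.232],[0.5,-0.88,-0.81,-0.32,0,0,-0.232]]' 20
python3 - <<'E'
from h import *
ci,T,im,d=look('former',29,42,name='w4')
np.savez('w4',T=T,im=im,d=d)
E
```

```text
t: 8.07
eef_pos: [654.1, -230.5, 430.6]
ee_rot: [3.141, -0.001, 3.081]
wrist_force: [-1.2, -0.4, -0.9]
opening: 55.7
gripper_force: 20.0
former 0.92 [319.  84. 136. 167.] z [ 9.9 34.1 35.9]
  rect (array([ 551.5, -224. ]), 130.3, 108.2, 176.64)
former 0.78 [317.9  85.4]
former_mouth 0.81 [319.4  83.3]
```

View pics/w4.png

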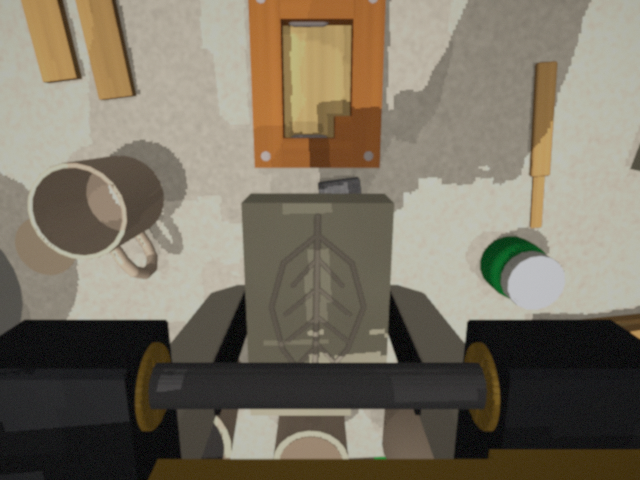

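```bash
python3 -m inch '[[0.5,-0.07,0,-0.03,0,0,0],[0.5,-0.07,0,-0.03,0,0,0],[0.5,-0.07,0,-0.03,0,0,0],[0.5,-0.07,0,-0.03,0,0,0]]' 20
cat >> h.py <<'E'
def former(ci,T,im,d,z=34,c0=(544,-225)):
    v,u=np.mgrid[0:480:1,200:440:1];v=v.ravel();u=u.ravel();dd=d[v,u];k=dd>0;u,v,dd=u[k],v[k],dd[k]
    P=pts(ci,T,np.c_[u,v],dd);k=(P[:,2]>30)&(P[:,2]<40)&(abs(P[:,0]-c0[0])<90)&(abs(P[:,1]-c0[1])<70)
    zt=np.median(P[k,2]);print('top z',zt.round(2),'frame',rect(P[k]))
    Z=onz(ci,T,np.c_[u,v],z);m=np.zeros(d.shape,np.uint8);h=(P[:,2]<31)&(abs(Z[:,0]-c0[0])<52)&(abs(Z[:,1]-c0[1])<36);m[v[h],u[h]]=1
    n,lab,st,_=cv2.connectedComponentsWithStats(m);i=1+np.argmax(st[1:,4]);h2=lab[v,u]==i
    print('recess',rect(Z[h2]),st[i])
E
python3 - <<'E'
from h import *
ci,T,im,d=look('former',31,38,name='w5')
former(ci,T,im,d); a=np.load('w4.npz'); former(ci,a['T'],a['im'],a['d'])
held()
E
```

```text
t: 8.78
eef_pos: [674.7, -233.4, 439.6]
ee_rot: [3.142, -0.001, 3.079]
wrist_force: [-0.4, -0.0, -2.0]
opening: 55.4
gripper_force: 20.0
former 0.57 [318.  73. 134. 144.] z [ 9.8 33.9 35.8]
  rect (array([ 560.5, -224.5]), 112.0, 108.3, 176.74)
former 0.85 [317.   63.3]
former 0.33 [318.4 314.9]
former_mouth 0.58 [321.   57.1]
top z 34.71 frame (array([ 560.5, -224.5]), 112.0, 108.3, 176.74)
recess (array([ 548.3, -223.9]), 86.4, 57.6, 176.49) [ 284    0   71  113 7414]
top z 34.71 frame (array([ 551.5, -223.9]), 130.3, 108.3, 176.64)
recess (array([ 545.8, -223.7]), 91.1, 57.7, 176.58) [ 281   19   73  119 7913]
n 17119 plane slopes [ 0.0069 -0.    ] z at centre 175.15
left/right edges fit [  0.07  -29.436] [-0.058 29.942]
near edge slope/x [-2.0000e-03  4.4943e+01]
```

```bash
python3 - <<'E'
from h import *
plan([545.7,-223.9,250],3.082)
E
```

```text
shift [0.4325 0.0047 0.6328] turn [-0.     -0.0001 -0.0033] from [ 675.1 -233.4  439.8] [-3.1416e+00 -1.0000e-04  3.0794e+00]
```

```bash
python3 -m inch '[[0.5,0.2,0.003,0.1,0,0,-0.003],[0.5,0.4,0.005,0.25,0,0,-0.003],[0.5,0.432,0.005,0.4,0,0,-0.003],[0.5,0.432,0.005,0.55,0,0,-0.003],[0.5,0.432,0.005,0.633,0,0,-0.003],[0.5,0.432,0.005,0.633,0,0,-0.003],[0.5,0.432,0.005,0.633,0,0,-0.003],[0.5,0.432,0.005,0.633,0,0,-0.003]]' 20
python3 - <<'E'
from h import *
ci,T,im,d=look('former',31,38)
cv2.imwrite('pics/w6.png',cv2.resize(im[60:360,170:470],(600,600)))
# visible near part of the frame top: lateral edges and recess edges in tool axes
s=r.state();Tt=np.eye(4);Tt[:3,3]=s['eef_pos'];Tt[:3,:3]=R.from_euler('xyz',s['ee_rot']).as_matrix()
v,u=np.mgrid[0:300,150:480];v=v.ravel();u=u.ravel();P=pts(ci,T,np.c_[u,v],d[v,u]);Q=(P-Tt[:3,3])@Tt[:3,:3]
k=(P[:,2]>31)&(P[:,2]<38)
A=Q[k&(Q[:,0]>55)&(Q[:,0]<68)];print('n',len(A),'frame y edges',np.percentile(A[:,1],[.3,99.7]).round(2),'z',np.median(P[k,2]))
B=Q[k&(abs(Q[:,1])<20)];print('frame x near part',np.percentile(B[:,0],[.3,1,99,99.7]).round(2))
plan([545.7,-223.9,250],3.082); held()
E
```

```text
t: 10.02
eef_pos: [546.5, -224.0, 251.3]
ee_rot: [-3.141, 0.002, 3.082]
wrist_force: [-0.5, -0.4, -1.2]
opening: 56.1
gripper_force: 20.0
former 0.71 [318. 244. 242. 238.] z [14.1 34.7 35.8]
  rect (array([ 533.4, -223. ]), 116.8, 108.6, 176.6)
n 7191 frame y edges [-53.68  53.79] z 34.740634643356415
frame x near part [46.87 46.97 71.57 71.58]
shift [ 0.0017 -0.0004  0.0023] turn [-0.0004  0.0016 -0.0001] from [ 546.2 -223.8  250.7] [-3.1413e+00  1.2000e-03  3.0819e+00]
n 17150 plane slopes [0.0067 0.0005] z at centre 175.08
left/right edges fit [  0.073 -29.485] [-0.055 29.898]
near edge slope/x [-2.0000e-03  4.4985e+01]
```

View pics/w6.png

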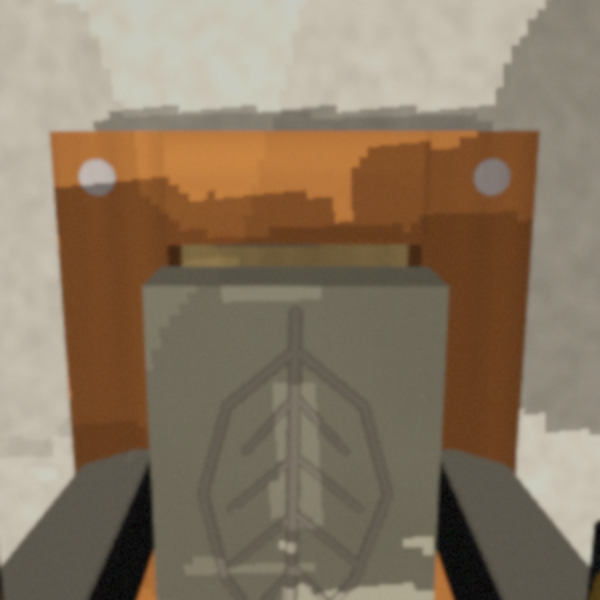

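```bash
python3 -m inch '[[0.5,0.0018,0,0.02,0,0,0],[0.5,0.0018,0,0.04,0,0,0],[0.5,0.0018,0,0.055,0,0,0],[0.5,0.0018,0,0.065,0,0,0],[0.5,0.0018,0,0.075,0,0,0],[0.5,0.0018,0,0.075,0,0,0]]' 20
python3 - <<'E'
from h import *
held();print(r.state()['eef_pos'],r.state()['wrist_force'])
E
```

```text
t: 11.02
eef_pos: [545.5, -223.8, 227.2]
ee_rot: [3.142, -0.0, 3.082]
wrist_force: [0.8, -0.7, -2.8]
opening: 55.6
gripper_force: 20.0
n 17137 plane slopes [0.0071 0.0007] z at centre 175.07
left/right edges fit [  0.071 -29.464] [-0.056 29.925]
near edge slope/x [-1.0000e-03  4.4962e+01]
[ 545.55355669 -223.74722354  227.39546754] [-0.09048407  0.30923682 -1.64124014]
```

```bash
python3 -m inch '[[0.5,0,0,0.008,0,0,0],[0.5,0,0,0.015,0,0,0],[0.5,0,0,0.019,0,0,0],[0.5,0,0,0.019,0,0,0]]' 20
python3 - <<'E'
from h import *
held();print(r.state()['eef_pos'],r.state()['wrist_force'])
E
```

```text
t: 11.58
eef_pos: [545.6, -223.7, 221.9]
ee_rot: [-3.142, 0.0, 3.082]
wrist_force: [0.3, 0.0, 0.2]
opening: 56.0
gripper_force: 20.0
n 17105 plane slopes [0.0081 0.0001] z at centre 175.08
left/right edges fit [  0.069 -29.37 ] [-0.054 29.887]
near edge slope/x [-2.0000e-03  4.4995e+01]
[ 545.61493416 -223.74640718  221.87741257] [ 0.65476714 -0.07087681 -0.4102674 ]
```

```bash
python3 -m inch '[[0.5,0,0,0.002,0,0,0],[0.5,0,0,0.002,0,0,0],[0.62,0,0,0.002,0,0,0],[0.7,0,0,0.002,0,0,0],[0.8,0,0,0.002,0,0,0],[0.8,0,0,0.002,0,0,0]]' 20
python3 -m inch '[[0.8,0,0,-0.1,0,0,0],[0.8,0,0,-0.2,0,0,0],[0,0,0,-0.22,0,0,0],[0,0,0,-0.22,0,0,0],[0,0,0,-0.22,0,0,0],[0,0,0,-0.22,0,0,0],[0,0,0,-0.22,0,0,0],[0,0,0,-0.22,0,0,0],[0,0,0,-0.22,0,0,0]]' 20
python3 - <<'E'
from h import *
ci,T,im,d=look('leaf_block',40,52)
v,u=np.mgrid[60:400,200:440];v=v.ravel();u=u.ravel();P=pts(ci,T,np.c_[u,v],d[v,u]);k=(P[:,2]>40)&(P[:,2]<53)
print('top plane',np.linalg.lstsq(np.c_[P[k,:2]-[545.6,-223.8],np.ones(k.sum())],P[k,2],rcond=None)[0].round(4),k.sum(),rect(P[k]))
plan([545.6,-223.8,240],3.082)
E
```

```text
t: 12.38
eef_pos: [545.5, -223.8, 221.0]
ee_rot: [3.142, -0.0, 3.082]
wrist_force: [-0.0, -0.1, 0.8]
opening: 74.1
gripper_force: 0.0
t: 13.5
eef_pos: [545.5, -223.8, 287.1]
ee_rot: [3.142, -0.0, 3.082]
wrist_force: [0.2, -0.6, 0.0]
opening: 9.1
gripper_force: 0.0
leaf_block 0.57 [318. 259. 109. 165.] z [44.7 46.2 47.6]
  rect (array([ 545.8, -223.2]), 90.5, 56.1, 176.54)
leaf_block 0.69 [316.9 250.5]
leaf_block_top 0.69 [319.2 265.2]
top plane [ 1.11000e-02 -7.30000e-03  4.64332e+01] 12625 (array([ 545.8, -223.2]), 90.5, 56.2, 176.54)
shift [-2.000e-04 -1.000e-04  1.573e-01] turn [-0.      0.0002 -0.0002] from [ 545.5 -223.8  287.2] [-3.1416e+00  2.0000e-04  3.0819e+00]
```

```bash
python3 -m inch '[[0,0,0,0.1,0,0,0],[0,0,0,0.165,0,0,0],[0,0,0,0.178,0,0,0],[0,0,0,0.186,0,0,0],[0,0,0,0.192,0,0,0],[0,0,0,0.198,0,0,0],[0,0,0,0.204,0,0,0],[0,0,0,0.204,0,0,0]]' 20; python3 -c "
from h import *
plan([545.6,-223.8,220],3.082)"
```

```text
t: 14.7
eef_pos: [544.4, -223.9, 226.7]
ee_rot: [-3.142, -0.002, 3.081]
wrist_force: [-6.1, 1.0, 12.1]
opening: 0.5
gripper_force: 6.2
shift [-0.0041  0.0007  0.0223] turn [-0.     -0.0027 -0.0008] from [ 544.4 -223.9  226.7] [-3.1416e+00 -2.1000e-03  3.0813e+00]
```

```bash
python3 -m inch '[[0,0,0,0.006,0,0,0],[0,0,0,0.012,0,0,0],[0,0,0,0.018,0,0,0],[0,0,0,0.018,0,0,0]]' 20
python3 - <<'E'
from h import *
ci,T=pose('wrist');im,d=r.capture('wrist');s=r.state()
print(s['eef_pos'],s['wrist_force'])
v,u=np.mgrid[60:330,200:440];v=v.ravel();u=u.ravel();P=pts(ci,T,np.c_[u,v],d[v,u])
q=(P[:,:2]-[545.6,-223.8])@np.array([[np.cos(.06),np.sin(.06)],[-np.sin(.06),np.cos(.06)]])
k=(abs(q[:,1])<24)&(q[:,0]>-43)&(q[:,0]<-12)&(P[:,2]<52)&(P[:,2]>25)
print('top plane',np.linalg.lstsq(np.c_[q[k],np.ones(k.sum())],P[k,2],rcond=None)[0].round(4),k.sum())
E
```

```text
t: 15.2
eef_pos: [545.8, -224.1, 221.1]
ee_rot: [-3.141, 0.002, 3.082]
wrist_force: [-0.7, -0.5, 4.1]
opening: 0.3
gripper_force: 2.2
[ 545.84547923 -224.04394391  221.05341734] [-0.51271127 -1.25130766  5.14701905]
top plane [ 1.86000e-02 -1.20000e-03  3.55812e+01] 9067
```

Going well; press to the end stop, then back off and check levelness.

```bash
python3 -m inch '[[0,0,0,0.004,0,0,0],[0,0,0,0.008,0,0,0],[0,0,0,0.012,0,0,0],[0,0,0,0.012,0,0,0]]' 20
python3 -m inch '[[0,0,0,-0.05,0,0,0],[0,0,0,-0.2,0,0,0],[0,0,0,-0.23,0,0,0],[0,0,0,-0.23,0,0,0],[0,0,0,-0.23,0,0,0]]'
cat >> h.py <<'E'
def level(name,c=(545.6,-223.8),cam='wrist'):
    ci,T=pose(cam);im,d=r.capture(cam);cv2.imwrite(f'pics/{name}.png',im)
    v,u=np.nonzero(d>0);P=pts(ci,T,np.c_[u,v],d[v,u])
    q=(P[:,:2]-c)@np.array([[np.cos(.06),np.sin(.06)],[-np.sin(.06),np.cos(.06)]])
    for n,k in (('block',(abs(q[:,1])<24)&(abs(q[:,0])<42)&~((q[:,0]>24)&(q[:,1]>11))),('frame',((abs(q[:,1])>32)|(abs(q[:,0])>49))&(abs(q[:,1])<51)&(abs(q[:,0])<68))):
        k&=(P[:,2]>25)&(P[:,2]<48)
        f=np.linalg.lstsq(np.c_[q[k],np.ones(k.sum())],P[k,2],rcond=None)[0];print(cam,n,f.round(4),k.sum(),q[k].min(0).round(),q[k].max(0).round())
E
python3 - <<'E'
from h import *
level('w7');level('s7',(544.4,-225.3),'side');print(r.state()['eef_pos'])
E
```

```text
t: 15.75
eef_pos: [545.9, -224.0, 220.3]
ee_rot: [-3.141, 0.003, 3.082]
wrist_force: [-7.4, 1.4, 40.2]
opening: 0.4
gripper_force: 20.0
t: 16.38
eef_pos: [545.3, -223.6, 284.9]
ee_rot: [3.141, -0.001, 3.082]
wrist_force: [0.4, -0.1, -0.3]
opening: 0.3
gripper_force: 0.0
wrist block [ 1.80000e-03 -1.00000e-03  3.49317e+01] 9097 [-42. -24.] [41. 24.]
wrist frame [-5.00000e-04 -6.00000e-04  3.47253e+01] 17238 [-68. -51.] [64. 51.]
side block [-2.70000e-03 -1.30000e-03  3.29668e+01] 961 [-42. -24.] [42. 24.]
side frame [-1.70000e-03 -1.60000e-03  3.27189e+01] 1594 [-68. -51.] [68. 51.]
[ 545.28857736 -223.61082195  284.79189877]
```

```bash
python3 -m inch '[[0,-0.09,-0.01,0.1,0,0,0],[0,-0.09,-0.01,0.19,0,0,0],[0,-0.09,-0.01,0.208,0,0,0],[0,-0.09,-0.01,0.214,0,0,0],[0,-0.09,-0.01,0.217,0,0,0],[0,-0.09,-0.01,0.217,0,0,0]]'
python3 -m inch '[[0,0,0,-0.03,0,0,0],[0,0.18,0,-0.03,0,0,0],[0,0.18,0,-0.007,0,0,0],[0,0.18,0.005,0,0,0,0],[0,0.18,0.005,0,0,0,0]]'
python3 -m inch '[[0,0,0,-0.05,0,0,0],[0,-0.09,0,-0.23,0,0,0],[0,-0.09,0,-0.23,0,0,0],[0,-0.09,0,-0.23,0,0,0],[0,-0.09,0,-0.23,0,0,0]]'
python3 - <<'E'
from h import *
level('w8');level('s8',(544.4,-225.3),'side')
im=cv2.imread('pics/s8.png');a=cv2.imread('pics/w8.png');cv2.imwrite('pics/f.png',np.hstack([cv2.resize(a,(400,300)),cv2.resize(im,(400,300))]))
E
```

```text
t: 17.23
eef_pos: [572.4, -228.5, 221.7]
ee_rot: [-3.141, 0.001, 3.082]
wrist_force: [0.2, 0.3, 0.5]
opening: 0.5
gripper_force: 0.0
t: 17.85
eef_pos: [519.6, -223.5, 221.0]
ee_rot: [-3.142, 0.001, 3.083]
wrist_force: [0.1, -0.2, -0.4]
opening: 0.6
gripper_force: 0.0
t: 18.48
eef_pos: [544.7, -225.2, 289.2]
ee_rot: [3.141, -0.002, 3.082]
wrist_force: [-0.4, 0.4, 0.2]
opening: 0.6
gripper_force: 0.0
wrist block [ 2.80000e-03 -8.00000e-04  3.49403e+01] 8887 [-42. -24.] [42. 24.]
wrist frame [-4.00000e-04 -5.00000e-04  3.47253e+01] 16745 [-68. -51.] [65. 51.]
side block [ 9.00000e-04 -8.00000e-04  3.29333e+01] 965 [-42. -24.] [42. 24.]
side frame [-3.40000e-03 -8.00000e-04  3.26943e+01] 1612 [-68. -51.] [68. 51.]
```

View pics/f.png

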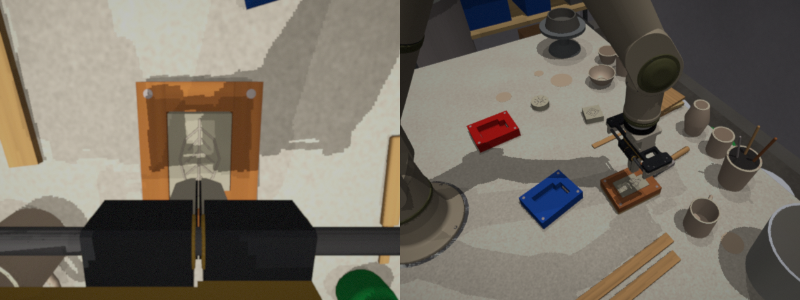

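```bash
python3 -m inch '[[0,-0.09,0.002,0.12,0,0,0],[0,-0.09,0.002,0.21,0,0,0],[0,-0.09,0.002,0.225,0,0,0],[0,-0.09,0.002,0.231,0,0,0],[0,-0.09,0.002,0.235,0,0,0],[0,-0.09,0.002,0.235,0,0,0],[0,-0.09,0.002,0.235,0,0,0]]'
```

```text
t: 19.45
eef_pos: [571.7, -226.1, 220.5]
ee_rot: [3.141, -0.001, 3.082]
wrist_force: [-2.8, 1.9, 7.2]
opening: 0.4
gripper_force: 3.6
```

```bash
python3 -m inch '[[0,0,0,0.003,0,0,0],[0,0,0,0.006,0,0,0],[0,0,0,0.006,0,0,0]]'
python3 -m inch '[[0,0,0,-0.03,0,0,0],[0,0.18,0,-0.03,0,0,0],[0,0.18,0,-0.01,0,0,0],[0,0.18,0,0,0,0,0],[0,0.18,0,0.004,0,0,0],[0,0.18,0,0.004,0,0,0]]'
```

```text
t: 19.82
eef_pos: [571.6, -226.1, 220.4]
ee_rot: [3.141, -0.0, 3.082]
wrist_force: [-7.7, 4.4, 26.0]
opening: 0.4
gripper_force: 13.1
t: 20.58
eef_pos: [516.5, -223.5, 220.2]
ee_rot: [-3.141, -0.004, 3.08]
wrist_force: [-19.0, 4.0, 59.2]
opening: 0.6
gripper_force: 29.5
```

```bash
python3 -m inch '[[0,0,0,-0.05,0,0,0],[0,-0.09,0,-0.25,0,0,0],[0,-0.09,0,-0.45,0,0,0],[0,-0.09,0,-0.45,0,0,0],[0,-0.09,0,-0.45,0,0,0],[0,-0.09,0,-0.45,0,0,0]]'
python3 - <<'E'
from h import *
level('w9');level('s9',(544.4,-225.3),'side')
E
```

```text
t: 21.32
eef_pos: [545.3, -224.5, 350.0]
ee_rot: [3.141, -0.002, 3.082]
wrist_force: [0.3, -1.2, -0.6]
opening: 0.6
gripper_force: 0.0
wrist block [1.00000e-04 0.00000e+00 3.48862e+01] 7302 [-42. -24.] [42. 24.]
wrist frame [-3.00000e-04 -7.00000e-04  3.47213e+01] 12772 [-68. -51.] [68. 51.]
side block [-1.00000e-03  3.10000e-03  3.28998e+01] 969 [-42. -24.] [42. 24.]
side frame [-1.3000e-03 -5.0000e-04  3.2761e+01] 1939 [-68. -51.] [68. 51.]
```

Level and flush to about 0.15 mm; both ends bottomed out firmly.

```bash
python3 -c "
from plant import r
print(r.finish_job())"
```

```text
the job is handed in; nothing more can be done
None
```

The leaf block is fully home in the wooden former, leaf side up with its cut-out at the filled corner. It measures level and within about 0.2 mm of flush, and I handed the job in at about 21 s with the arm clear of it. I set it on the rollers rather than dropping it and moved nothing else on the bench. The press at the near end peaked at about 59 N at the wrist, fingertips on the plaster, and I did not inspect that spot close up for chips.

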